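# Close the keyhole cover of a bench filter holder

### The arm

A 6-joint arm with a two-finger parallel gripper is mounted at the origin on the work surface. World frame = base frame: x ahead of the robot, y to its left, z up, the work surface at z = 0. Lengths are in mm, angles in rad, forces in N, time in s.
With the tool pointing down it reaches from about 350 to 925 mm from the base axis. Payload 6.4 kg.
Tool frame: the origin (TCP) lies midway between the tips of the shut fingers; the grasp point (between the pads) lies 19 mm behind it; z points along the fingers, y is the line along which they close (so a half turn about z gives the same grasp; the last joint's range is limited). The gripper opens to 94 mm and grips with 3 to 60 N. Pads are 16 mm wide; open, the fingers measure 119 mm over their backs; the gripper's body (75 mm by 177 mm) begins 78 mm behind the grasp point.
Start: joints at [1.032, 0.245, 1.558, -0, 1.339, -0.174], TCP at [231.893, 607.239, 170.055] pointing down, gripper open.
Joint ranges: [-3.13, 3.13], [-1.02, 2.26], [0.13, 2.54], [-0.95, 4.09], [0.21, 2.88], [-2.74, 2.74]. Speed limits (rad/s): [2.57, 2.57, 3.14, 3.14, 3.14, 3.14].

### API

Orientations are given as a unit quaternion [x, y, z, w].
In Python, from bench import get_state, grab_frame, get_calibration, hand_in gives the robot as it stands.
- The arm moves only by the tool play_rows, never from a script. Its argument "series" is a list of rows, each a list of 3 entries, a list of its own where there are three numbers: the turn, a rotation vector about the world's x, y, z in rad, then the shift along the world's x, y, z in m, then the finger opening in m, from 0 to 0.094. A call has 1 to 5 rows; each row shifts and turns the commanded pose from where the row before left it; what a row does not reach is not made up. A row lasts 1/8 s, in which the tool goes at most 62.5 mm and 10.7 degrees, less where a joint would pass 70% of its speed; a pose out of reach is approached as far as the arm can. A call with a gripper value outside its range is refused whole. The fingers move at their own pace and stop on an object; "grip_force" is the grip in N (left out, the last holds). Time passes only in rows, so rows that do not move let the fingers close. It gives the time, the measured TCP pose, the force, the opening and the grip force at its end, in the units of the state.
- get_state(): the state, without advancing time (a new reading comes with each control period).
- grab_frame(name): name is "scene" or "top"; returns the picture (420x560x3 uint8, red, green, blue); there is no depth.
- get_calibration(name): a dict with "fx", "fy", "cx", "cy" (pixels), "extrinsics" (4x4, takes a point from camera to world coordinates). Camera axes: x right, y up, looking along -z (the intrinsics and any distortion apply to the point x, -y, -z); pixel columns grow to the right and rows downward; lengths in mm; the calibration is good to about 2 mm. A picture is of the moment at which its call begins. get_calibration takes no time and is no camera call.
- hand_in(): hands the job in; it is judged then, once.
The state is a dict: "clock": time; "joint_pos": joint angles; "dq": joint speeds; "tau": joint torques, N m; "ee_pos": TCP position; "tool_rot": TCP orientation; "ft_force": force on the tool from outside, world axes, zero at the start; "ft_torque": the same for the moment, N m; "width": finger opening in mm; "gripper_force": force on a finger pad.
Only numpy, scipy, OpenCV 4.12 (cv2) and the standard library are available. Lean on these libraries where they do the work, as an engineer would, in place of code of your own. Each camera call takes 0.05 s, during which the arm holds its last target. There are 200 camera calls.

### The job

Close the filter holder: lift the loose steel cover by its bar handle, turn it so that its four keyholes line up with the slack thumb nuts on the holder's studs, and lower it over them, without dropping it, until it lies flat on the holder's plate. Then, keeping it flat, turn it clockwise (seen from above) as far as it will go so that all four nuts hold it down, and let go of it. Do not shift the bottle, the carton or the vial rack.

Things in the scene. Friction and masses are not known exactly. Their poses are not given: they have to be found in the camera images.
- cover_handle (a point): Loose steel cover lying on the bench, handle up. This point: centre of its handle bar, on the disc's axis, 55 mm above the disc's underside. The bar is 76 mm long (x), 16 mm wide (y), 14 mm high, on two posts at x = +-29 mm, clear below down to the disc: grip it across its width from above. A hose barb (x -57 mm) and a vent cock (x +57 mm) on the disc reach 34 mm above the underside. z up.
- cover: The same cover, 0.55 to 0.9 kg, axes as cover_handle. This point: centre of the underside of its disc, 144 mm across, 6 mm thick. Through the disc go four keyholes: round holes of 22 mm diameter, centred 52 mm from the axis at 36, 126, 216, 306 degrees (counter-clockwise from x, seen from above), each running counter-clockwise on that circle into a slot 12 mm wide.
- cover_slot (a point): Centre of a stud in one of the cover's keyhole slots when it meets the closed end: 52 mm from the axis at 60 degrees from the cover's x, 24 degrees past its round hole, 3 mm above the underside. The other three slots are a quarter turn apart. Turning the cover clockwise brings the studs into the slots.
- holder_seat (a point): Filter holder, fixed to the bench: steel plate 144 mm across on three legs. This point: centre of its flat top face, 105 mm above the bench, in the white filter disc; z up. The cover goes down with its x 24 degrees counter-clockwise of this x, or that plus any quarter turn. Flat, its handle is 55 mm above this point; turned 24 degrees clockwise it meets the stop, its x along this x or y.
- holder_nut (a point): Middle of the knurled thumb nut on one of the holder's four studs (8 mm diameter, at 60, 150, 240, 330 degrees from the holder's x, 52 mm from the centre; this one at 60). The nuts do not move; 17 mm diameter (19 over the knurling), from 9 to 18 mm above the plate, top edge bevelled; the studs end 22 mm above the plate.
- bottle_mid (a point): Bystander: a clear bottle with a blue cap, 66 mm diameter, 150 mm tall, standing; the point is half-way up.
- carton_mid (a point): Bystander: a small white carton 65 x 65 x 35 mm; the point is its centre.
- vials_mid (a point): Bystander: a blue rack of capped amber vials, 70 x 150 mm and 65 mm tall; the point is at its middle.
There are look-alikes about, which are no part of the job. What is shaped like the part that bears holder_seat but blue or purple is not meant.

How it is judged (in metres and radians):
On the way, in this order (a step that is already met when the one before it is completed fails the run):
1. the cover lies flat on the holder's plate with the four nuts through its holes (z of cover_handle in the frame of holder_seat between 0.0525 and 0.0575 m and horizontal distance between cover_handle and holder_seat below 0.006 m and angle between cover_handle's own z axis and vertical below 0.035 rad), for 0.2 s.
2. the cover is turned clockwise to its stop, flat under the nuts (all of step 1 and (angle between the x axis of cover_handle and the x axis of holder_seat, either way round below 0.1 rad or angle between the x axis of cover_handle and the y axis of holder_seat, either way round below 0.1 rad)), for 0.2 s.
At the end, for the whole second after the job is handed in: The cover lies flat on the holder (within 2.5 mm of full depth, 6 mm of the centre and 2 degrees of level), turned to within 5.7 degrees of the stop of its slots so that all four nuts hold it, released and at rest (all of step 2 and linear speed of cover below 0.01 m/s and angular speed of cover below 0.05 rad/s); the robot touches nothing.
It fails at once if the cover is dropped onto the holder (it arrives faster than 0.35 m/s) (horizontal distance between cover_handle and holder_seat below 0.03 m and z of cover_handle in the frame of holder_seat below 0.072 m and linear speed of cover above 0.35 m/s).
It fails at once if a bystander is shifted by more than 20 mm (distance of any of bottle_mid, carton_mid, vials_mid from where it was at the start of the episode above 0.02 m).
It also fails if it takes over 51 s, if anything falls off the work surface, if the arm or the gripper's body presses on something with over 40 N, if the wrist force passes 120 N, or if a joint passes its speed limit or range.

## Working session

There is one attempt and no reset: what is moved stays moved. The work goes in short steps, Python scripts to look and compute and a tool call to move; the robot and the scene stay as the last step left them, time stands still between calls to the robot, and variables do not carry over. Pictures are saved under pics/ and viewed, at most 10 in all, crops included, and the job is handed in when it is done.

Besides the shell and the picture viewer there is one more tool, called after ">>>" by a JSON object that holds its "api" and its "payload", one argument or row to a line. play_rows: Moves the arm, as the interface text tells. Its arguments: {"type":"object","properties":{"series":{"type":"array"},"grip_force":{"type":"number"}},"required":["series"]}

```bash
mkdir -p pics; ls
python3 - <<'E'
from bench import *
import cv2
for n in("scene","top"):
    f=grab_frame(n); cv2.imwrite(f"pics/{n}0.png",f[:,:,::-1]); c=get_calibration(n); print(n,c)
print(get_state())
E
```

```text
pics
scene {'fx': 437.1409957820657, 'fy': 437.1409957820657, 'cx': 275.5129236667788, 'cy': 205.43898664316592, 'extrinsics': array([[ 9.50237367e-01, -2.14917666e-01,  2.25520162e-01,
         8.15934056e+02],
       [ 3.11150818e-01,  6.19207637e-01, -7.20948729e-01,
        -6.41393883e+02],
       [ 1.53008120e-02,  7.55243205e-01,  6.55266043e-01,
         7.42812130e+02],
       [ 0.00000000e+00,  0.00000000e+00,  0.00000000e+00,
         1.00000000e+00]])}
top {'fx': 478.99333100211925, 'fy': 478.99333100211925, 'cx': 282.5270316690304, 'cy': 211.29266532783865, 'extrinsics': array([[-6.42678185e-02,  9.77788032e-01, -1.99499903e-01,
         3.91456624e+02],
       [-9.97928786e-01, -6.35292097e-02,  1.01083010e-02,
         6.19213813e+01],
       [-2.79029545e-03,  1.99736335e-01,  9.79845708e-01,
         1.14521838e+03],
       [ 0.00000000e+00,  0.00000000e+00,  0.00000000e+00,
         1.00000000e+00]])}
{'clock': 0.1, 'joint_pos': array([ 1.03189266e+00,  2.45688881e-01,  1.55884375e+00, -2.69983648e-06,
        1.33870522e+00, -1.74093558e-01]), 'dq': array([-1.25476825e-03, -3.73951728e-03, -3.27353313e-03,  7.32207909e-05,
       -5.73073843e-04,  1.42969758e-04]), 'tau': array([-9.27136989e-05, -4.16913593e+01, -3.15525949e+01,  6.86945301e-02,
        3.09700356e-02, -4.98475765e-05]), 'ee_pos': array([231.59235769, 606.72484777, 169.11700372]), 'tool_rot': array([ 1.81394882e-01,  9.83409996e-01, -7.71338838e-04, -2.85853192e-04]), 'ft_force': array([-0.1125223 , -0.25502047, -0.81569033]), 'ft_torque': array([0.00311088, 0.00723537, 0.02278398]), 'gripper_force': 0.0, 'width': 94.08248798631838}
```

View pics/scene0.png

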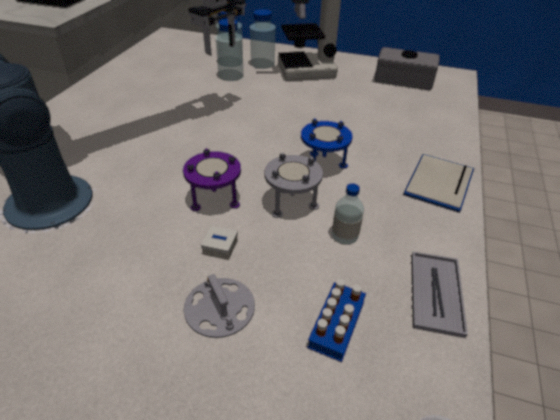

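View pics/top0.png

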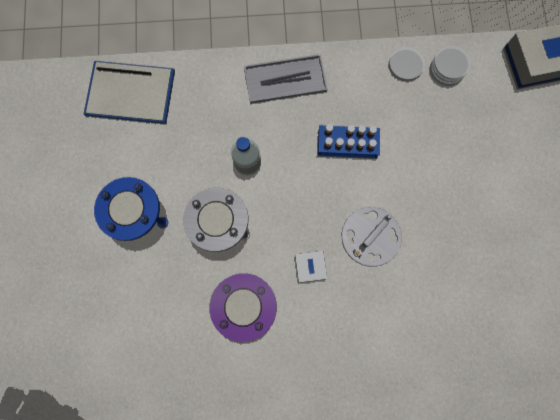

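The top view shows the loose cover at about (372,236), with its handle running from lower left to upper right. The steel holder is at (216,219), between the blue and purple look-alikes, and the bottle is at (245,155). The carton is at (311,267) and the rack at (349,141). I'll zoom in on the two parts.

```bash
cat > h.py <<'E'
import numpy as np, cv2
from bench import *
def rays(n,uv):
    c=get_calibration(n); E=np.array(c["extrinsics"]); uv=np.atleast_2d(uv).astype(float)
    d=np.c_[(uv[:,0]-c["cx"])/c["fx"],-(uv[:,1]-c["cy"])/c["fy"],-np.ones(len(uv))]@E[:3,:3].T
    return E[:3,3],d
def plane(n,uv,z):
    o,d=rays(n,uv); return o+d*((z-o[2])/d[:,2])[:,None]
def proj(n,P):
    c=get_calibration(n); E=np.array(c["extrinsics"]); q=(np.atleast_2d(P)-E[:3,3])@E[:3,:3]
    return np.c_[c["cx"]+c["fx"]*q[:,0]/-q[:,2],c["cy"]-c["fy"]*q[:,1]/-q[:,2]]
def tri(pairs):
    A=np.zeros((3,3));b=np.zeros(3)
    for n,uv in pairs:
        o,d=rays(n,uv);d=d[0]/np.linalg.norm(d[0]);M=np.eye(3)-np.outer(d,d);A+=M;b+=M@o
    return np.linalg.solve(A,b)
def crop(f,x,y,w,h,s): return cv2.resize(f[y:y+h,x:x+w],None,fx=s,fy=s,interpolation=cv2.INTER_CUBIC)[:,:,::-1]
E
python3 - <<'E'
from h import *
t=cv2.imread("pics/top0.png")[:,:,::-1];s=cv2.imread("pics/scene0.png")[:,:,::-1]
a=np.hstack([crop(t,335,200,76,76,5),crop(t,178,180,76,76,5)]); b=np.hstack([crop(s,180,268,80,42*2-10,4.75),crop(s,255,145,80,74,4.75)])
cv2.imwrite("pics/c1.png",cv2.convertScaleAbs(a,alpha=1.3));cv2.imwrite("pics/c2.png",cv2.convertScaleAbs(b,alpha=1.3))
E
```

```text
(no output)
```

View pics/c1.png

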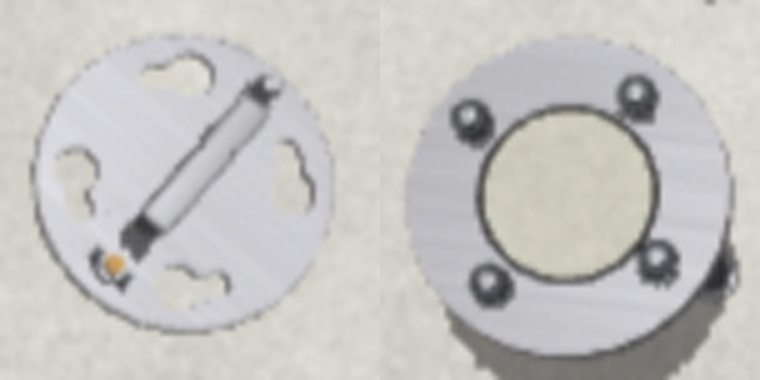

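View pics/c2.png

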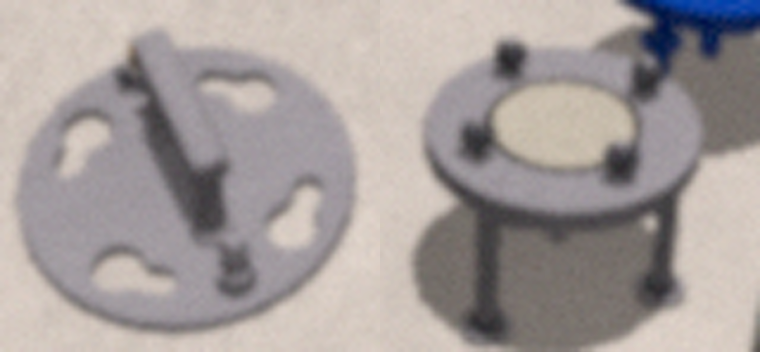

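The crops are clear. On the cover, the handle runs from lower left (115,265, orange barb tip) to upper right (270,85), with four keyholes around it. On the holder, the dark nuts are around the cream filter centred near (567,194). Next I'll segment both parts.

```bash
cat > meas.py <<'E'
from h import *
def filt(n,f,x,y,w,h):   # disc blob of bluish grey; returns mask
    f=cv2.GaussianBlur(f,(3,3),0).astype(int); m=np.zeros(f.shape[:2],np.uint8)
    m[y:y+h,x:x+w]=((f[...,0]-f[...,2])[y:y+h,x:x+w]<4).astype(np.uint8); return m
def biggest(m):
    cs,_=cv2.findContours(m,cv2.RETR_EXTERNAL,cv2.CHAIN_APPROX_NONE); return max(cs,key=cv2.contourArea)
def circ(P):
    A=np.c_[2*P[:,:2],np.ones(len(P))]; s=np.linalg.lstsq(A,(P[:,:2]**2).sum(1),rcond=None)[0]
    return s[:2],np.sqrt(s[2]+s[:2]@s[:2])
E
python3 - <<'E'
from meas import *
for n,(x,y,w,h),hb in (("top",(335,200,76,76),(178,180,76,76)),("scene",(178,265,84,74),(255,145,75,74))):
    f=cv2.imread(f"pics/{n}0.png")[:,:,::-1]
    g=f.astype(int)
    print(n,"bench",g[y+2,x+2],"cover",g[y+h//2+10,x+w//2+15],g[y+10,x+w//2-6])
    hx,hy=hb[:2]; print("filter",g[hy+38 if n=="top" else hy+25,hx+38],"plate",g[hy+38,hx+10])
    d=g[...,0]-g[...,2]
    m=filt(n,f,x,y,w,h); c=cv2.convexHull(biggest(m))[:,0]; print("cover box",cv2.boundingRect(c),cv2.fitEllipse(c))
    cv2.imwrite(f"pics/m_{n}.png",m*255)
    for z in(0,6):
        P=plane(n,c,z); print(z,circ(P))
    # filter disc
    H=np.zeros(f.shape[:2],np.uint8); q=hb; H[q[1]:q[1]+q[3],q[0]:q[0]+q[2]]=(d[q[1]:q[1]+q[3],q[0]:q[0]+q[2]]>10)
    k,l,st,ce=cv2.connectedComponentsWithStats(H,connectivity=4)
    print(st[1:][st[1:,4]>30],ce[1:][st[1:,4]>30])
    D=np.zeros(f.shape[:2],np.uint8); D[q[1]:q[1]+q[3],q[0]:q[0]+q[2]]=(g.sum(2)[q[1]:q[1]+q[3],q[0]:q[0]+q[2]]<(230 if n=="top" else 200))
    k,l,st,ce=cv2.connectedComponentsWithStats(D); print("dark",[(s[4],c.round(1)) for s,c in zip(st[1:],ce[1:]) if s[4]>8])
E
```

```text
top bench [158 156 151] cover [159 158 163] [157 157 161]
filter [159 157 147] plate [142 142 146]
cover box (341, 207, 61, 60) ((371.23583984375, 236.23191833496094), (59.29405212402344, 61.12181854248047), 127.36820220947266)
0 (array([ 550.36031265, -159.60811984]), np.float64(72.98848420955076))
6 (array([ 549.52778835, -158.44748792]), np.float64(72.6060847377751))
[[199 203  33  32 843]] [[215.11625148 218.47924081]]
dark [(np.int32(31), array([229.5, 200.3])), (np.int32(35), array([196.6, 204.7])), (np.int32(14), array([198.1, 219.9])), (np.int32(40), array([232., 231.])), (np.int32(41), array([244.3, 235.9])), (np.int32(33), array([200.2, 237.5])), (np.int32(11), array([227.8, 248.6]))]
scene bench [166 157 150] cover [120 117 122] [130 125 127]
filter [154 146 135] plate [162 153 147]
cover box (185, 276, 69, 61) ((218.6411590576172, 306.6847839355469), (59.6243896484375, 68.54544830322266), 76.5625228881836)
0 (array([ 547.54832317, -157.81677002]), np.float64(71.409799661394))
6 (array([ 549.71618545, -161.72282184]), np.float64(70.83299325181137))
[[ 255  145   55   74 1294]
 [ 278  162   31   19  438]
 [ 297  176   33   43  593]] [[268.66924266 171.9992272 ]
 [292.79452055 170.76712329]
 [321.12816189 201.57166948]]
dark [(np.int32(237), array([317.9, 151.7])), (np.int32(25), array([281.9, 157.4])), (np.int32(31), array([275.2, 174.5])), (np.int32(33), array([305.3, 179.4])), (np.int32(368), array([290.9, 197.5]))]
```

Run:
```python
from meas import *
T=cv2.imread("pics/top0.png")[:,:,::-1].astype(int);S=cv2.imread("pics/scene0.png")[:,:,::-1].astype(int)
print("filter top",plane("top",[215.12,218.48],105),"scene",plane("scene",[292.79,170.77],105), "tri",tri([("top",[215.12,218.48]),("scene",[292.79,170.77])]))
# plate circle fit in top: bluish/grey
nt=np.array([[229.5,200.3],[196.6,204.7],[232,231],[200.2,237.5]])
for z in(116,120,123):
    P=plane("top",nt,z)[:,:2]; c=P.mean(0); a=np.degrees(np.arctan2(*(P-c).T[::-1])); print(z,c,np.linalg.norm(P-c,axis=1).round(1),a.round(1),((a-60)%90).round(1))
P=plane("scene",[[281.9,157.4],[275.2,174.5],[305.3,179.4]],118)[:,:2]; c=(P[0]+P[2])/2
a=np.degrees(np.arctan2(*(P-c).T[::-1])); print("scene",P.round(1),c,((a-60)%90).round(1))
# cover: barb & vent, keyholes
def ang(n,a,b,z): P=plane(n,[a,b],z)[:,:2]; d=P[1]-P[0]; return P.mean(0).round(1),np.degrees(np.arctan2(d[1],d[0])).round(1)
cv=lambda x,y,s,ox,oy:[(x+.5)/s-.5+ox,(y+.5)/s-.5+oy]
print("barb-vent top",ang("top",cv(115,265,5,335,200),cv(272,83,5,335,200),34))
print("bar top",ang("top",cv(165,222,5,335,200),cv(262,105,5,335,200),62))
print("bar scene",ang("scene",cv(153,42,4.75,180,268),cv(208,160,4.75,180,268),62))
# keyholes: warm px within cover hull
for n,b,ctr in(("top",(335,200,76,76),(549.5,-159)),):
    f=T; m=filt(n,T.astype(np.uint8),*b); h=np.zeros_like(m); cv2.fillConvexPoly(h,cv2.convexHull(biggest(m)),1)
    h=cv2.erode(h,np.ones((5,5)))
    w=((T[...,0]-T[...,2]>2)&(h>0)).astype(np.uint8)
    k,l,st,ce=cv2.connectedComponentsWithStats(w,connectivity=4)
    for i in range(1,k):
        if st[i,4]>12:
            p=plane(n,ce[i],3)[0,:2]; d=p-ctr; print(st[i,4],ce[i].round(1),p.round(1),np.linalg.norm(d).round(1),np.degrees(np.arctan2(d[1],d[0])).round(1))
```

```text
filter top [[596.72865304 200.9206076  105.        ]] scene [[596.08704279 197.58633633 105.        ]] tri [596.20886672 200.75431888 103.10772732]
116 [595.11285447 200.60868603] [51.3 50.6 47.9 52. ] [ -41.9   49.4 -129.8  141.1] [78.1 79.4 80.2 81.1]
120 [594.32135586 200.06968553] [51.1 50.4 47.7 51.8] [ -41.9   49.4 -129.8  141.1] [78.1 79.4 80.2 81.1]
123 [593.7277319  199.66543516] [50.9 50.2 47.6 51.6] [ -41.9   49.4 -129.8  141.1] [78.1 79.4 80.2 81.1]
scene [[559.  225.3]
 [565.3 152.4]
 [637.9 157.6]] [598.45194368 191.45150482] [79.3 79.7 79.3]
barb-vent top (array([ 549.1, -158.6]), np.float64(-45.4))
bar top (array([ 549.2, -162.4]), np.float64(-44.3))
bar scene (array([ 551.7, -163.7]), np.float64(-46.5))
83 [370.4 214.8] [ 601.4 -162.2] 52.0 -3.6
77 [392.5 235.9] [ 546.6 -210.1] 51.2 -93.3
79 [349.8 235.7] [ 553.6 -107.6] 51.5 85.4
23 [357.1 252.2] [ 512.8 -121.3] 52.6 134.3
86 [372.  257.2] [ 498.6 -155.7] 51.0 176.3
```

>>> {"api": "play_rows", "payload": {
  "series": [
    [[0, 0, -0.04], [0.021, -0.051, 0.02], 0.094],
    [[0, 0, -0.04], [0.021, -0.051, 0], 0.094],
    [[0, 0, -0.04], [0.021, -0.051, 0], 0.094],
    [[0, 0, -0.04], [0.021, -0.051, 0], 0.094],
    [[0, 0, -0.04], [0.021, -0.051, 0], 0.094]
  ],
  "grip_force": 40
}}

```text
clock: 0.72
ee_pos: [337.0, 350.5, 189.7]
tool_rot: [0.279, 0.96, -0.0, -0.0]
ft_force: [0.7, -0.6, -0.2]
width: 94.3
gripper_force: 0.0
```

>>> {"api": "play_rows", "payload": {
  "series": [
    [[0, 0, -0.04], [0.021, -0.051, 0], 0.094],
    [[0, 0, -0.04], [0.021, -0.051, 0], 0.094],
    [[0, 0, -0.04], [0.021, -0.051, 0], 0.094],
    [[0, 0, -0.04], [0.021, -0.051, 0], 0.094],
    [[0, 0, -0.04], [0.021, -0.051, 0], 0.094]
  ]
}}

```text
clock: 1.35
ee_pos: [442.1, 95.5, 189.9]
tool_rot: [0.374, 0.928, 0.0, 0.0]
ft_force: [0.0, 0.2, -0.2]
width: 93.8
gripper_force: 0.0
```

>>> {"api": "play_rows", "payload": {
  "series": [
    [[0, 0, -0.036], [0.021, -0.051, 0], 0.094],
    [[0, 0, 0], [0.021, -0.051, 0], 0.094],
    [[0, 0, 0], [0.021, -0.051, -0.02], 0.094],
    [[0, 0, 0], [0.021, -0.051, -0.02], 0.094],
    [[0, 0, 0], [0.021, -0.051, -0.01], 0.094]
  ]
}}

```text
clock: 1.98
ee_pos: [546.4, -159.1, 138.3]
tool_rot: [0.39, 0.921, 0.0, -0.001]
ft_force: [0.5, -1.7, -0.8]
width: 93.9
gripper_force: 0.0
```

>>> {"api": "play_rows", "payload": {
  "series": [
    [[0, 0, 0], [0, 0, 0], 0.094],
    [[0, 0, 0], [0, 0, 0], 0.094]
  ]
}}

```text
clock: 2.22
ee_pos: [546.5, -157.3, 139.7]
tool_rot: [0.39, 0.921, 0.0, -0.001]
ft_force: [-0.5, 0.1, 0.3]
width: 94.0
gripper_force: 0.0
```

>>> {"api": "play_rows", "payload": {
  "series": [
    [[0, 0, 0], [0.003, -0.002, -0.03], 0.094],
    [[0, 0, 0], [0, 0, -0.03], 0.094],
    [[0, 0, 0], [0, 0, -0.025], 0.094],
    [[0, 0, 0], [0, 0, -0.02], 0.094],
    [[0, 0, 0], [0, 0, 0], 0.094]
  ]
}}

```text
clock: 2.85
ee_pos: [548.8, -158.4, 33.8]
tool_rot: [0.389, 0.921, 0.0, -0.001]
ft_force: [-0.1, 0.8, 0.6]
width: 93.9
gripper_force: 0.0
```

>>> {"api": "play_rows", "payload": {
  "series": [
    [[0, 0, 0], [0, 0, 0], 0.03],
    [[0, 0, 0], [0, 0, 0], 0.02],
    [[0, 0, 0], [0, 0, 0], 0.01],
    [[0, 0, 0], [0, 0, 0], 0.0],
    [[0, 0, 0], [0, 0, 0], 0.0]
  ]
}}

```text
clock: 3.48
ee_pos: [549.9, -159.9, 35.2]
tool_rot: [0.39, 0.921, -0.0, 0.0]
ft_force: [-0.0, -0.3, 0.4]
width: 47.4
gripper_force: 0.0
```

>>> {"api": "play_rows", "payload": {
  "series": [
    [[0, 0, 0], [0, 0, 0], 0.0],
    [[0, 0, 0], [0, 0, 0], 0.0],
    [[0, 0, 0], [0, 0, 0], 0.0],
    [[0, 0, 0], [0, 0, 0], 0.0],
    [[0, 0, 0], [0, 0, 0], 0.0]
  ]
}}

```text
clock: 4.1
ee_pos: [549.9, -159.7, 35.0]
tool_rot: [0.39, 0.921, 0.0, -0.0]
ft_force: [0.3, 0.7, -0.3]
width: 0.6
gripper_force: 0.0
```

>>> {"api": "play_rows", "payload": {
  "series": [
    [[0, 0, 0], [0, 0, 0], 0.0],
    [[0, 0, 0], [0, 0, 0.02], 0.0],
    [[0, 0, 0], [0, 0, 0.03], 0.0],
    [[0, 0, 0], [0, 0, 0.04], 0.0],
    [[0, 0, 0], [0, 0, 0.0], 0.0]
  ]
}}

```text
clock: 4.72
ee_pos: [552.9, -161.2, 130.5]
tool_rot: [0.39, 0.921, -0.0, 0.005]
ft_force: [0.4, -0.0, -0.1]
width: 0.4
gripper_force: 0.0
```

The fingers closed on nothing, so I'm looking again.

Run:
```python
from h import *
t=grab_frame("top");s=grab_frame("scene")
cv2.imwrite("pics/t1.png",t[:,:,::-1]);cv2.imwrite("pics/s1.png",s[:,:,::-1])
a=np.hstack([crop(t,310,175,130,130,3),crop(s,160,215,130,130,3)])
cv2.imwrite("pics/c3.png",cv2.convertScaleAbs(a,alpha=1.3)); st=get_state(); print(st["clock"],st["width"],proj("top",st["ee_pos"]),proj("scene",st["ee_pos"]))
```

```text
4.825 0.2828640540196985 [[381.791745   227.20459111]] [[215.07798583 265.02818638]]
```

View pics/c3.png

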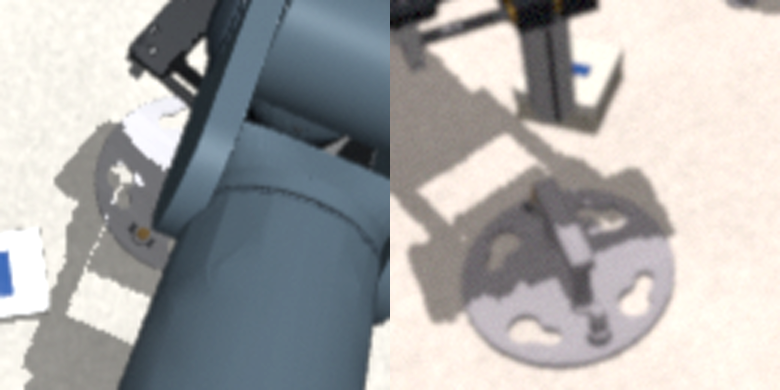

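The cover hasn't moved. The shut fingertips show at scene crop (545,120), which is about pixel (212,255), roughly 10 px above where the reported TCP projects. I'll quantify that offset.

Run:
```python
from h import *
s=cv2.imread("pics/s1.png")[:,:,::-1].astype(int)
print(s[240:275:1,212].sum(1)); 
for uv in([212,255],[212,257],[217,256]):
    for z in(130,145,157): print(uv,z,plane("scene",uv,z)[0].round(1))
st=get_state(); print(st["joint_pos"],st["ee_pos"],st["tool_rot"])
p0=cv2.imread("pics/scene0.png"); print(proj("scene",[[231.6,606.7,169.1],[231.6,606.7,196]]))
cv2.imwrite("pics/c4.png",np.hstack([crop(p0[:,:,::-1],180,0,80,90,5),crop(s.astype(np.uint8),170,190,80,90,5)]))
```

```text
[191 180 200 207 207 202 206 200 206 212 211 208 216 208 215 254 365 493
 553 562 551 532 479 387 338 326 317 318 328 347 365 368 386 346 286]
[212, 255] 130 [ 536.2 -142.   130. ]
[212, 255] 145 [ 543.  -154.3  145. ]
[212, 255] 157 [ 548.5 -164.   157. ]
[212, 257] 130 [ 538.3 -146.7  130. ]
[212, 257] 145 [ 545.1 -158.8  145. ]
[212, 257] 157 [ 550.5 -168.5  157. ]
[217, 256] 130 [ 546.1 -141.3  130. ]
[217, 256] 145 [ 552.7 -153.6  145. ]
[217, 256] 157 [ 558.  -163.3  157. ]
[-4.80643272e-01  1.09334252e-01  1.79618368e+00 -4.83434068e-06
  1.23460696e+00 -1.25065171e+00] [ 550.16731989 -159.88663746  125.9783306 ] [ 3.89780322e-01  9.20907575e-01 -6.11054520e-05  7.31337404e-04]
[[220.94847929  60.98444351]
 [220.38594526  52.76281598]]
```

View pics/c4.png

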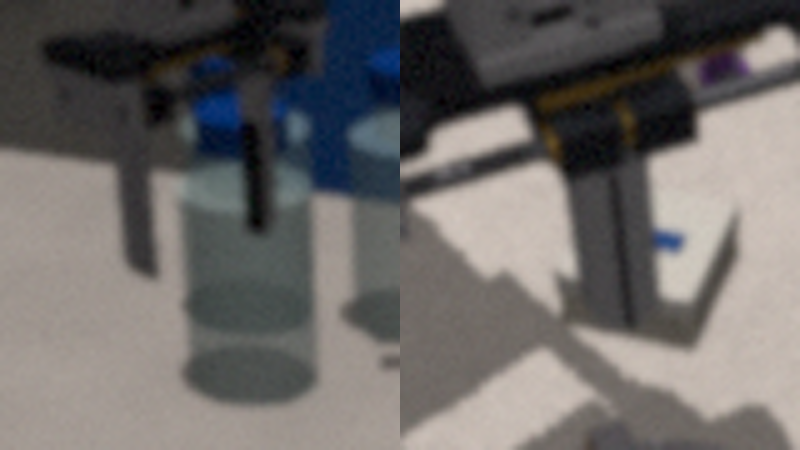

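The fingertips sit about 25–30 mm higher than the reported TCP, so the first close passed just over the bar. I'll open, go lower (reported z about 10, still above the disc even with no offset) and close again.

>>> {"api": "play_rows", "payload": {
  "series": [
    [[0, 0, 0], [0, 0, 0], 0.094],
    [[0, 0, 0], [0, 0, 0], 0.094],
    [[0, 0, 0], [0, 0, 0], 0.094],
    [[0, 0, 0], [0, 0, 0], 0.094],
    [[0, 0, 0], [0, 0, 0], 0.094]
  ]
}}

```text
clock: 5.45
ee_pos: [549.9, -159.8, 125.0]
tool_rot: [0.39, 0.921, -0.0, -0.0]
ft_force: [0.1, -0.9, 0.4]
width: 46.9
gripper_force: 0.0
```

>>> {"api": "play_rows", "payload": {
  "series": [
    [[0, 0, 0], [0, 0, 0], 0.094],
    [[0, 0, 0], [0, 0, 0], 0.094],
    [[0, 0, 0], [0, 0, -0.03], 0.094],
    [[0, 0, 0], [0, 0, -0.03], 0.094],
    [[0, 0, 0], [0, 0, -0.02], 0.094]
  ]
}}

```text
clock: 6.08
ee_pos: [549.3, -159.5, 43.6]
tool_rot: [0.39, 0.921, 0.0, -0.001]
ft_force: [-0.1, -0.3, -0.2]
width: 93.5
gripper_force: 0.0
```

>>> {"api": "play_rows", "payload": {
  "series": [
    [[0, 0, 0], [0, 0, -0.02], 0.094],
    [[0, 0, 0], [0, 0, -0.008], 0.094],
    [[0, 0, 0], [0, 0, -0.008], 0.094],
    [[0, 0, 0], [0, 0, 0], 0.094],
    [[0, 0, 0], [0, 0, 0], 0.094]
  ]
}}

```text
clock: 6.7
ee_pos: [550.5, -160.0, 9.7]
tool_rot: [0.39, 0.921, -0.0, 0.001]
ft_force: [-0.3, 0.2, 0.4]
width: 93.6
gripper_force: 0.0
```

>>> {"api": "play_rows", "payload": {
  "series": [
    [[0, 0, 0], [0, 0, 0], 0.03],
    [[0, 0, 0], [0, 0, 0], 0.02],
    [[0, 0, 0], [0, 0, 0], 0.01],
    [[0, 0, 0], [0, 0, 0], 0.0],
    [[0, 0, 0], [0, 0, 0], 0.0]
  ]
}}

```text
clock: 7.32
ee_pos: [549.9, -159.7, 9.1]
tool_rot: [0.39, 0.921, -0.0, -0.0]
ft_force: [0.1, -0.3, -0.7]
width: 47.2
gripper_force: 0.0
```

>>> {"api": "play_rows", "payload": {
  "series": [
    [[0, 0, 0], [0, 0, 0], 0.0],
    [[0, 0, 0], [0, 0, 0], 0.0],
    [[0, 0, 0], [0, 0, 0], 0.0],
    [[0, 0, 0], [0, 0, 0], 0.0],
    [[0, 0, 0], [0, 0, 0], 0.0]
  ]
}}

```text
clock: 7.95
ee_pos: [549.7, -160.0, 9.0]
tool_rot: [0.39, 0.921, -0.0, -0.0]
ft_force: [-1.0, -0.9, 1.0]
width: 15.7
gripper_force: 40.0
```

Gripped, width 15.7 mm at 40 N. Now lift, carry and turn.

>>> {"api": "play_rows", "payload": {
  "series": [
    [[0, 0, 0], [0, 0, 0.015], 0.0],
    [[0, 0, 0], [0, 0, 0.03], 0.0],
    [[0, 0, 0], [0, 0, 0.04], 0.0],
    [[0, 0, 0], [0, 0, 0.04], 0.0],
    [[0, 0, 0], [0, 0, 0.04], 0.0]
  ],
  "grip_force": 55
}}

```text
clock: 8.57
ee_pos: [548.7, -158.8, 174.2]
tool_rot: [0.39, 0.921, 0.0, -0.001]
ft_force: [0.5, -0.5, -7.6]
width: 15.6
gripper_force: 55.0
```

>>> {"api": "play_rows", "payload": {
  "series": [
    [[0, 0, -0.054], [0.004, 0.025, 0], 0.0],
    [[0, 0, -0.06], [0.006, 0.042, 0], 0.0],
    [[0, 0, -0.06], [0.006, 0.042, 0], 0.0],
    [[0, 0, -0.06], [0.006, 0.042, 0], 0.0],
    [[0, 0, -0.06], [0.006, 0.042, 0], 0.0]
  ]
}}

```text
clock: 9.2
ee_pos: [576.6, 35.1, 172.9]
tool_rot: [0.521, 0.853, -0.0, -0.001]
ft_force: [1.0, -0.4, -8.0]
width: 15.3
gripper_force: 55.0
```

>>> {"api": "play_rows", "payload": {
  "series": [
    [[0, 0, -0.06], [0.006, 0.042, 0], 0.0],
    [[0, 0, -0.06], [0.006, 0.042, 0], 0.0],
    [[0, 0, -0.06], [0.004, 0.042, 0], 0.0],
    [[0, 0, -0.06], [0.003, 0.041, 0], 0.0],
    [[0, 0, 0], [0, 0, 0], 0.0]
  ]
}}

```text
clock: 9.82
ee_pos: [595.1, 203.1, 172.6]
tool_rot: [0.617, 0.787, -0.001, -0.001]
ft_force: [-0.2, -1.3, -8.2]
width: 15.6
gripper_force: 55.0
```

Run:
```python
from h import *
t=grab_frame("top");s=grab_frame("scene")
cv2.imwrite("pics/t2.png",t[:,:,::-1]);cv2.imwrite("pics/s2.png",s[:,:,::-1])
a=np.hstack([crop(t,150,150,130,150,3),crop(s,230,80,130,150,3)])
cv2.imwrite("pics/c5.png",cv2.convertScaleAbs(a,alpha=1.3)); st=get_state(); print(st["clock"],st["width"],st["ee_pos"],st["tool_rot"],st["ft_force"])
```

```text
9.925 15.500344914841278 [595.66204558 200.40255504 172.83178635] [ 0.61841969  0.78584678 -0.00109248 -0.00084932] [-1.45838741 -0.36717271 -8.97533543]
```

View pics/c5.png

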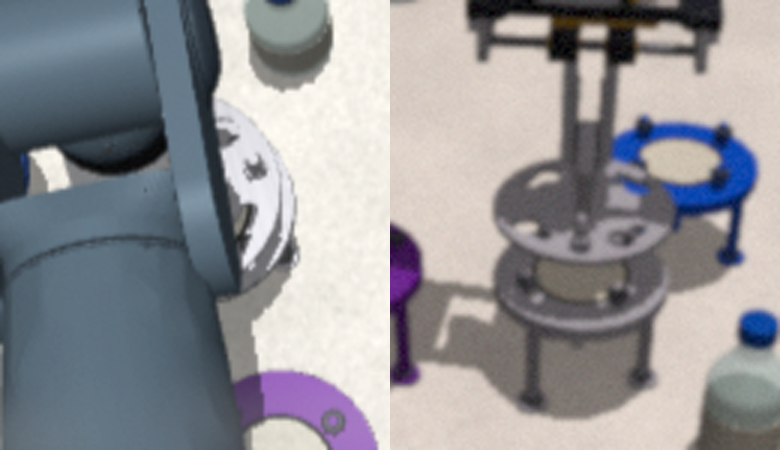

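The cover is held level, about 60 mm above the steel holder. In the scene crop the disc is centred near (583,210), the plate is below at (580,285), and the nuts are at (525,280) and (617,295). Now I'll measure the cover's rim in the scene view against the holder.

```bash
cat > rim.py <<'E'
from meas import *
from scipy.ndimage import map_coordinates
def rim(n,f,c,z,r,degs,w=7,sgn=-1):
    """edge points along rays through predicted circle; returns circle fit in plane z"""
    g=cv2.GaussianBlur(f,(3,3),0).astype(float).sum(2); a=np.radians(degs); out=[]
    for t in a:
        d=np.array([np.cos(t),np.sin(t),0]); rr=np.arange(r-14,r+14,.5)
        P=np.array([c[0],c[1],z])+rr[:,None]*d; uv=proj(n,P)
        v=map_coordinates(g,[uv[:,1],uv[:,0]],order=1); k=np.gradient(v); i=np.argmax(abs(k)); out.append([rr[i],k[i],*P[i,:2]])
    return np.array(out)
E
python3 - <<'E'
from rim import *
f=cv2.imread("pics/s2.png")[:,:,::-1]; f0=cv2.imread("pics/scene0.png")[:,:,::-1]
degs=np.arange(0,360,15)
for name,im,c,z in(("cover top z170",f,(595.7,200.4),170),("under 164",f,(595.7,200.4),164),("plate0",f0,(596.5,199.5),105),("cover0",f0,(549,-160),6)):
    o=rim("scene",im,c,z,72,degs); print(name); print(np.c_[degs,o[:,0]-72,o[:,1]].round(0).astype(int).T.tolist())
    P=o[:,2:4]; k=abs(o[:,0]-72)<9
    for _ in range(4):
        cc,r=circ(P[k]); e=abs(np.linalg.norm(P-cc,axis=1)-r); k=e<max(1.5,1.5*np.median(e[k]))
    print(cc.round(1),r.round(1),k.sum())
E
```

```text
cover top z170
[[0, 15, 30, 45, 60, 75, 90, 105, 120, 135, 150, 165, 180, 195, 210, 225, 240, 255, 270, 285, 300, 315, 330, 345], [6, 0, 4, 4, 5, 2, 2, 3, 4, -4, -2, -3, -1, -2, 1, 4, 9, 2, 2, -7, 2, 3, -13, 0], [9, -7, -2, 6, 9, -7, -2, 0, 6, 10, 11, 13, 16, 17, 18, 12, 12, -9, -8, 7, -7, -9, 11, -9]]
[598.4 201.1] 74.0 13
under 164
[[0, 15, 30, 45, 60, 75, 90, 105, 120, 135, 150, 165, 180, 195, 210, 225, 240, 255, 270, 285, 300, 315, 330, 345], [-2, 0, 5, 14, 8, 9, -12, -14, 10, 8, 4, 3, 2, 0, 1, 1, -5, -6, -7, -4, -6, -6, -3, -4], [-9, -6, -2, 3, 10, -7, 3, 1, 7, 10, 12, 15, 16, 18, 13, 12, -10, -9, -8, -6, -7, -8, -9, -9]]
[593.8 208.3] 72.8 14
plate0
[[0, 15, 30, 45, 60, 75, 90, 105, 120, 135, 150, 165, 180, 195, 210, 225, 240, 255, 270, 285, 300, 315, 330, 345], [14, 0, -2, -14, 8, 14, 10, -4, 4, 2, -14, -2, -2, 0, 2, 7, 10, 2, 2, 4, 2, 13, 12, 6], [7, -7, -6, 8, 5, -7, 4, 4, 3, 13, 5, 5, 6, 6, 9, 15, 16, -10, -9, -8, -8, 10, 17, 14]]
[598.1 198.3] 73.5 11
cover0
[[0, 15, 30, 45, 60, 75, 90, 105, 120, 135, 150, 165, 180, 195, 210, 225, 240, 255, 270, 285, 300, 315, 330, 345], [2, 0, 0, 0, -2, -14, -12, -3, 8, -1, -2, -2, -14, 0, 2, 1, 3, 4, 5, 6, 6, 6, 5, 4], [14, 11, 7, 6, 6, -8, 6, 6, 3, 11, 6, 7, -8, 7, 8, 10, 14, 15, 15, 16, 15, 14, 14, 14]]
[ 550.8 -164.2] 73.0 18
```

>>> {"api": "play_rows", "payload": {
  "series": [
    [[0, 0, 0], [0.001, -0.001, -0.015], 0.0],
    [[0, 0, 0], [0, 0, -0.015], 0.0],
    [[0, 0, 0], [0, 0, 0], 0.0],
    [[0, 0, 0], [0, 0, 0], 0.0]
  ]
}}

```text
clock: 10.42
ee_pos: [598.0, 199.0, 143.9]
tool_rot: [0.619, 0.785, -0.0, -0.0]
ft_force: [-0.3, -0.7, -8.8]
width: 15.4
gripper_force: 55.0
```

Run:
```python
from h import *
t=grab_frame("top");s=grab_frame("scene")
cv2.imwrite("pics/t3.png",t[:,:,::-1]);cv2.imwrite("pics/s3.png",s[:,:,::-1])
a=np.hstack([crop(t,205,180,50,75,8),crop(s,258,140,75,75,5.33)[:600]][::1]) if 0 else np.hstack([cv2.resize(crop(t,200,180,50,75,8),(400,600)),cv2.resize(crop(s,262,140,66,99,6),(396,600))])
cv2.imwrite("pics/c6.png",cv2.convertScaleAbs(a,alpha=1.4)); st=get_state(); print(st["clock"],st["width"],st["ee_pos"],st["tool_rot"],st["ft_force"])
```

```text
10.525 15.60818781006683 [598.46212372 199.18705824 144.78357581] [6.19028205e-01 7.85368471e-01 4.84265679e-04 4.59476911e-04] [ 0.30566389  0.07298627 -7.75958315]
```

View pics/c6.png

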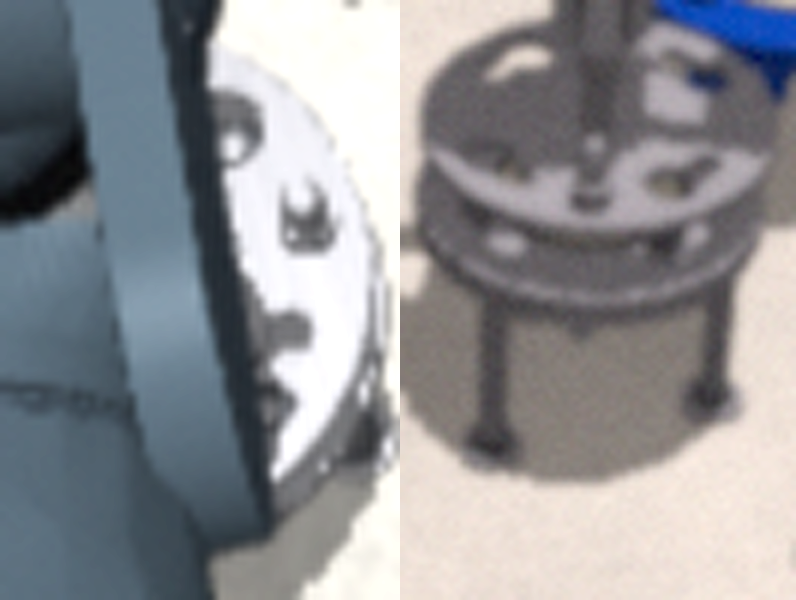

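Top crop: the keyholes are at (235,125) and (290,335), and the vent cock is between them. Scene crop: the cover is just above the nuts, with keyholes at (515,165) and (680,180). I'll check the settled rim numerically.

Run:
```python
from rim import *
def run(n,name,im,c,z,degs):
    o=rim(n,im,c,z,72,degs); P=o[:,2:4]; k=abs(o[:,0]-72)<8
    for _ in range(5):
        e=lambda q:np.linalg.norm(P-q,axis=1)-72.3
        from scipy.optimize import least_squares
        cc=least_squares(lambda q:e(q)[k],c,loss="soft_l1").x; k=abs(e(cc))<2.5
    print(n,name,cc.round(1),k.sum(),"of",len(degs),"rms",e(cc)[k].std().round(2))
L=lambda p:cv2.imread(p)[:,:,::-1]
near=np.r_[np.arange(130,240,5),np.arange(245,360,5)]
run("scene","cover held",L("pics/s3.png"),(597.5,199.5),141.8,np.arange(125,345,4))
run("scene","plate0",L("pics/scene0.png"),(597,199),105,np.arange(165,345,4))
run("scene","cover0",L("pics/scene0.png"),(549.5,-159.5),6,np.arange(0,360,4))
run("top","cover held",L("pics/t3.png"),(597.5,199.5),141.8,np.arange(-90,10,4))
run("top","plate0 same arc",L("pics/top0.png"),(597,199),105,np.arange(-90,10,4))
run("top","plate0",L("pics/top0.png"),(597,199),105,np.arange(0,360,4))
run("top","cover0",L("pics/top0.png"),(549.5,-159.5),6,np.arange(0,360,4))
```

```text
scene cover held [599.8 195.7] 42 of 55 rms 0.98
scene plate0 [597.3 196.9] 28 of 45 rms 0.82
scene cover0 [ 551.3 -164.3] 76 of 90 rms 0.69
top cover held [591.1 197.3] 9 of 25 rms 1.15
top plate0 same arc [596.6 199.9] 17 of 25 rms 0.76
top plate0 [597.5 200.7] 67 of 90 rms 0.9
top cover0 [ 548.9 -161.4] 44 of 90 rms 0.92
```

>>> {"api": "play_rows", "payload": {
  "series": [
    [[0, 0, 0], [-0.0015, 0.0008, 0], 0.0],
    [[0, 0, 0], [0, 0, -0.005], 0.0],
    [[0, 0, 0], [0, 0, -0.005], 0.0],
    [[0, 0, 0], [0, 0, -0.002], 0.0],
    [[0, 0, 0], [0, 0, 0], 0.0]
  ]
}}

```text
clock: 11.15
ee_pos: [596.2, 200.0, 131.6]
tool_rot: [0.619, 0.785, -0.0, -0.0]
ft_force: [0.9, 0.7, -9.1]
width: 15.4
gripper_force: 55.0
```

>>> {"api": "play_rows", "payload": {
  "series": [
    [[0, 0, 0], [0, 0, -0.002], 0.0],
    [[0, 0, 0], [0, 0, -0.002], 0.0],
    [[0, 0, 0], [0, 0, 0], 0.0]
  ]
}}

```text
clock: 11.52
ee_pos: [596.2, 200.0, 127.8]
tool_rot: [0.619, 0.785, -0.0, -0.0]
ft_force: [0.0, -0.7, -8.4]
width: 15.9
gripper_force: 55.0
```

>>> {"api": "play_rows", "payload": {
  "series": [
    [[0, 0, 0], [0, 0, -0.003], 0.0],
    [[0, 0, 0], [0, 0, -0.003], 0.0],
    [[0, 0, 0], [0, 0, -0.003], 0.0],
    [[0, 0, 0], [0, 0, -0.002], 0.0],
    [[0, 0, 0], [0, 0, 0], 0.0]
  ]
}}

```text
clock: 12.15
ee_pos: [596.2, 200.0, 116.7]
tool_rot: [0.619, 0.785, -0.0, -0.0]
ft_force: [0.0, 0.4, -7.8]
width: 15.7
gripper_force: 55.0
```

>>> {"api": "play_rows", "payload": {
  "series": [
    [[0, 0, 0], [0, 0, -0.001], 0.0],
    [[0, 0, 0], [0, 0, -0.001], 0.0],
    [[0, 0, 0], [0, 0, -0.001], 0.0],
    [[0, 0, 0], [0, 0, 0], 0.0]
  ]
}}

```text
clock: 12.65
ee_pos: [596.6, 200.2, 114.6]
tool_rot: [0.619, 0.785, 0.0, 0.0]
ft_force: [-1.5, 0.3, -5.9]
width: 15.9
gripper_force: 55.0
```

Contact is starting at the expected seat height (114). I'll press lightly.

>>> {"api": "play_rows", "payload": {
  "series": [
    [[0, 0, 0], [0, 0, -0.0007], 0.0],
    [[0, 0, 0], [0, 0, 0], 0.0],
    [[0, 0, 0], [0, 0, 0], 0.0]
  ]
}}

```text
clock: 13.02
ee_pos: [596.8, 200.4, 114.4]
tool_rot: [0.619, 0.785, 0.001, 0.0]
ft_force: [-2.5, 2.7, 1.1]
width: 15.5
gripper_force: 55.0
```

>>> {"api": "play_rows", "payload": {
  "series": [
    [[0, 0, -0.04], [0, 0, 0], 0.0],
    [[0, 0, -0.04], [0, 0, 0], 0.0],
    [[0, 0, -0.04], [0, 0, 0], 0.0],
    [[0, 0, 0], [0, 0, 0], 0.0]
  ]
}}

```text
clock: 13.52
ee_pos: [598.1, 199.1, 114.3]
tool_rot: [0.665, 0.747, 0.001, 0.002]
ft_force: [2.8, -2.3, 0.1]
width: 15.5
gripper_force: 55.0
```

```bash
python3 -c "
from bench import *
s=get_state();print(s['clock'],s['ft_force'],s['ft_torque'],s['ee_pos'],s['tool_rot'])"
```

```text
13.525 [ 2.75093784 -2.25360351  0.11027261] [-0.74075275 -0.324006    0.15336714] [598.10670003 199.10017772 114.28058758] [6.64730218e-01 7.47080643e-01 7.35463364e-04 1.92594188e-03]
```

>>> {"api": "play_rows", "payload": {
  "series": [
    [[0, 0, -0.05], [0, 0, 0], 0.0],
    [[0, 0, -0.05], [0, 0, 0], 0.0],
    [[0, 0, -0.05], [0, 0, 0], 0.0],
    [[0, 0, -0.05], [0, 0, 0], 0.0],
    [[0, 0, 0], [0, 0, 0], 0.0]
  ]
}}

```text
clock: 14.15
ee_pos: [597.3, 199.2, 114.1]
tool_rot: [0.736, 0.677, 0.0, 0.001]
ft_force: [1.0, -3.5, -0.2]
width: 15.5
gripper_force: 55.0
```

>>> {"api": "play_rows", "payload": {
  "series": [
    [[0, 0, -0.03], [0, 0, 0], 0.0],
    [[0, 0, -0.03], [0, 0, 0], 0.0],
    [[0, 0, 0], [0, 0, 0], 0.0]
  ]
}}

```text
clock: 14.52
ee_pos: [597.0, 199.7, 114.1]
tool_rot: [0.756, 0.654, 0.0, 0.001]
ft_force: [2.1, -5.5, 4.0]
width: 15.4
gripper_force: 55.0
```

```bash
python3 -c "
from bench import *
import numpy as np
s=get_state();q=s['tool_rot'];print(s['clock'],s['ft_force'],s['ft_torque'],s['ee_pos'],np.degrees(2*np.arctan2(q[1],q[0])))"
```

```text
14.525 [ 2.13396378 -5.54693436  4.0275941 ] [-1.37446668  0.16309516  0.10470353] [597.00728068 199.7195914  114.14752654] 81.73469712429022
```

Now at 81.7°, with the stop expected near 79.5°. I'll turn on until the torque shows the stop.

>>> {"api": "play_rows", "payload": {
  "series": [
    [[0, 0, -0.02], [0, 0, 0], 0.0],
    [[0, 0, -0.02], [0, 0, 0], 0.0],
    [[0, 0, -0.02], [0, 0, 0], 0.0],
    [[0, 0, 0], [0, 0, 0], 0.0]
  ]
}}

```text
clock: 15.02
ee_pos: [596.7, 199.7, 114.1]
tool_rot: [0.775, 0.632, -0.0, 0.001]
ft_force: [-0.8, -5.8, 4.7]
width: 15.7
gripper_force: 55.7
```

```bash
python3 -c "
from bench import *
import numpy as np
s=get_state();q=s['tool_rot'];print(s['clock'],s['ft_force'],s['ft_torque'],s['ee_pos'],np.degrees(2*np.arctan2(q[1],q[0])))"
```

```text
15.025 [-0.75755233 -5.84229131  4.72353118] [-1.37485071  0.32089298  0.69822391] [596.68576167 199.66776662 114.1371532 ] 78.40491954658046
```

>>> {"api": "play_rows", "payload": {
  "series": [
    [[0, 0, -0.02], [0, 0, 0], 0.0],
    [[0, 0, -0.02], [0, 0, 0], 0.0],
    [[0, 0, 0], [0, 0, 0], 0.0]
  ]
}}

```text
clock: 15.4
ee_pos: [596.5, 199.3, 114.1]
tool_rot: [0.787, 0.617, -0.001, 0.001]
ft_force: [-1.1, -7.4, 5.3]
width: 16.2
gripper_force: 57.2
```

```bash
python3 -c "
from bench import *
import numpy as np
s=get_state();q=s['tool_rot'];print(s['clock'],s['ft_force'],s['ft_torque'],s['ee_pos'],np.degrees(2*np.arctan2(q[1],q[0])))"
```

```text
15.4 [-1.05656751 -7.41800695  5.33653145] [-1.55047863  0.37537531  1.05098432] [596.47260742 199.29744214 114.09515314] 76.17620303280196
```

Torque and pad force both rise, so the stop is reached. I'll relieve the twist and release.

>>> {"api": "play_rows", "payload": {
  "series": [
    [[0, 0, 0.03], [0, 0, 0], 0.0],
    [[0, 0, 0], [0, 0, 0], 0.016],
    [[0, 0, 0], [0, 0, 0], 0.03],
    [[0, 0, 0], [0, 0, 0], 0.05],
    [[0, 0, 0], [0, 0, 0], 0.07]
  ],
  "grip_force": 10
}}

```text
clock: 16.02
ee_pos: [596.0, 200.6, 112.8]
tool_rot: [0.779, 0.628, -0.0, -0.001]
ft_force: [-0.2, 0.5, 0.1]
width: 42.8
gripper_force: 0.0
```

>>> {"api": "play_rows", "payload": {
  "series": [
    [[0, 0, 0], [0, 0, 0], 0.07],
    [[0, 0, 0], [0, 0, 0], 0.07],
    [[0, 0, 0], [0, 0, 0], 0.07],
    [[0, 0, 0], [0, 0, 0], 0.07],
    [[0, 0, 0], [0, 0, 0], 0.07]
  ]
}}

```text
clock: 16.65
ee_pos: [596.4, 200.0, 113.4]
tool_rot: [0.779, 0.628, 0.0, -0.0]
ft_force: [-0.1, -0.5, -0.8]
width: 70.0
gripper_force: 0.0
```

>>> {"api": "play_rows", "payload": {
  "series": [
    [[0, 0, 0], [0, 0, 0.02], 0.07],
    [[0, 0, 0], [0, 0, 0.05], 0.07],
    [[0, 0, 0], [0, 0, 0.06], 0.07],
    [[0, 0, 0], [-0.02, 0.05, 0.02], 0.07],
    [[0, 0, 0], [-0.02, 0.055, 0], 0.07]
  ]
}}

```text
clock: 17.27
ee_pos: [557.8, 306.2, 268.7]
tool_rot: [0.779, 0.627, 0.004, 0.001]
ft_force: [0.6, 0.6, -0.5]
width: 70.0
gripper_force: 0.0
```

>>> {"api": "play_rows", "payload": {
  "series": [
    [[0, 0, 0], [-0.03, 0.05, 0], 0.07],
    [[0, 0, 0], [-0.03, 0.05, 0], 0.07],
    [[0, 0, 0], [-0.03, 0.05, 0], 0.07],
    [[0, 0, 0], [-0.03, 0.05, 0], 0.07],
    [[0, 0, 0], [0, 0, 0], 0.07]
  ]
}}

```text
clock: 17.9
ee_pos: [434.1, 508.0, 265.0]
tool_rot: [0.777, 0.63, 0.001, -0.0]
ft_force: [0.9, -1.3, 0.2]
width: 69.9
gripper_force: 0.0
```

Run:
```python
from h import *
t=grab_frame("top");s=grab_frame("scene")
cv2.imwrite("pics/t4.png",t[:,:,::-1])
a=np.hstack([cv2.resize(crop(t,170,170,100,100,4),(400,400)),crop(s,250,120,100,100,4)])
cv2.imwrite("pics/c7.png",cv2.convertScaleAbs(a,alpha=1.4)); st=get_state(); print(st["clock"],st["width"],st["ee_pos"],st["ft_force"])
```

```text
18.0 69.9405335556395 [436.4905463  505.17919096 264.53621488] [ 0.15473397 -0.24610999 -0.36086538]
```

View pics/c7.png

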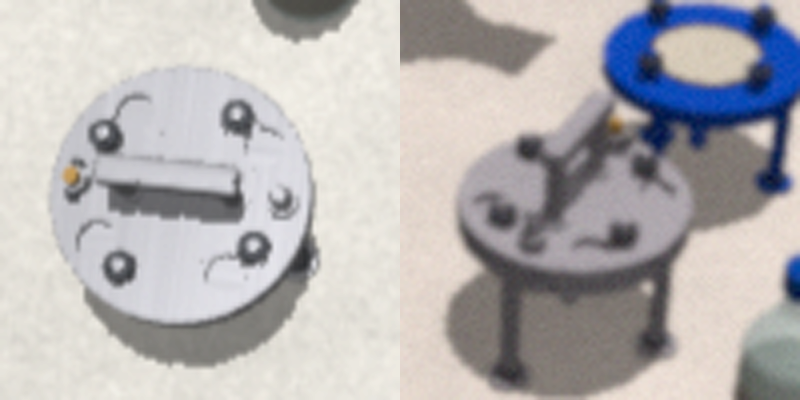

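The cover lies flat with the nuts at the slots' closed ends. The handle-to-nut angles come out at about 58.5° and 31° against the ideal 60° and 30°, and the gripper is clear, so I'm handing in.

```bash
python3 -c "
from bench import *
print(hand_in())"
```

```text
the job is handed in; nothing more can be done
None
```

The cover is seated flat on the steel holder, turned clockwise to its stop under all four nuts and released; the first grasp missed (fingers closed just above the bar) but didn't move the cover, no bystander was touched that I could see (their positions weren't re-measured), and I handed in at about 18 s without seeing a verdict.

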